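Close the dust-filter box with its quarter-turn stud

TASK

Put the loose metal cover flat on the opening of the dust-filter box and lock it: turn its winged stud under light pressure until the cross pin drops into the hidden slot, push it in against the spring, turn it a quarter turn clockwise (seen from above) and let it spring back into its catch. Work gently, so as not to bend the catch, let go at the end, and leave the mallet, jar, gouge and carving alone.

Things in the scene. Friction and masses are not known exactly. Their poses are not given: they have to be found in the camera images.
- housing: Dust-filter box, fixed on the bench: grey steel, 220 (x) x 180 (y) x 90 mm high, origin at the centre of its underside, z up. Black hose spigot on its +x side, louvres on its -x side. In its flat top is a central opening, 129 (x) x 99 (y) mm. Over 35 N between the cover with its stud and the box with its catch bends the catch.
- opening (a point): Centre of the opening, on the plane of the box's top face; axes as the box's. The cover is fully home when its plate lies on the top face: the cover's origin is then 10 mm below this point.
- catch (a point): Point on the box's centre line, 10 mm below its top face; axes as the box's. Here lies the top of the catch: a 48 mm square steel plate, 3 mm thick, with a slot 42 x 8 mm. The slot runs along the box's x axis only to within 0.65 rad either way: this angle is not measured (visible until covered). Pressed down, the catch gives 1 mm per 3 N (after 3 N), at most 6 mm, then is solid.
- cover: Loose cover, 0.28 to 0.46 kg, flat on the bench: aluminium plate 150 (x) x 120 (y) x 4 mm with a skirt below, 126 x 96 mm outside and 10 mm deep, that drops into the opening (1.5 mm play each side). Origin: centre of the skirt's lower edge, z up; plate's top at z = 14 mm. Its long side goes along the box's x axis, either way round. The winged stud is captive in its centre.
- stud_grip (a point): Point on the stud's axis in its wing, to pinch. Wing: dark upright plate 42 mm long (point x), 10 mm thick (point y), 30 mm high, from 23 mm below this point to 7 mm above. Stud out: this point is 54 mm above the cover's origin, 40 mm above its plate. It goes down 16 mm with the stud: keep fingertips at most 22 mm below this point. The cover can be carried by it.
- stud_pin (a point): Centre of the stud's cross pin, on the stud's axis under the plate: a flat bar 36 mm long (point x, along the wing), 4.8 mm wide, 4.4 mm high; shaft 5.5 mm thick. With the cover home the pin meets the catch at stud_push 0.003 unless it lies along the slot within about 5 degrees; through the slot it goes on down freely. From 0.0135 it can be turned below the catch's ledge.
- stud_push (a joint): How far the stud is pushed in, m: 0 out, 0.016 right in. A spring pushes it out with 2 N plus 0.5 N per mm. After the quarter turn and on letting go, the spring lifts the pin 3 mm into a notch, where it stays at about 0.010: locked. Not turned far enough it stays at 0.013 under the ledge; not turned at all it springs back to 0.
- stud_turn (a joint): Angle of the stud (wing and pin) to the cover's x axis, rad, growing counterclockwise seen from above; starts within 0.4 either way; slight friction (0.04 N m). In the catch, stops let the pin turn only clockwise (falling) from the slot, and end the turn about 6 degrees beyond the quarter turn.
- mallet: Bystander: carver's wooden mallet standing on its head, 88 mm across, 230 mm high, origin under its centre.
- jar: Bystander: amber wax jar, 70 mm across, 85 mm high, origin under its centre.
- gouge: Bystander: carving gouge with a wooden handle lying on the bench, 220 mm long.
- carving: Bystander: small carved wooden head on a 70 mm square block, 131 mm high, origin under its centre.
There are look-alikes about, which are no part of the job. What is meant by the cover is not turquoise, and is the smaller of those in its own colour.

How it is judged:
By the outcome, as a careful person would: the job done as asked, in the order asked, and still so for the second after the job is handed in, with the robot touching nothing.
It also fails if it takes over 72 s, if anything falls off the work surface, if the arm or the gripper's body presses on something with over 40 N, if the wrist force passes 120 N, or if a joint passes its speed limit or range.

ROBOT

A 7-joint arm with a two-finger parallel gripper is mounted at the origin on the work surface. World frame = base frame: x ahead of the robot, y to its left, z up, the work surface at z = 0. Lengths are in m, angles in rad, forces in N, time in s.
With the tool pointing down it reaches from about 0.4 to 0.85 m from the base axis. Payload 10.4 kg.
Tool frame: the origin (TCP) lies at the very end of the fingers, on their centre line; the grasp point (between the pads) lies 19 mm behind it (manip.grip_point_offset is the distance from the TCP to the grasp point, in m); z points along the fingers, y is the line along which they close (so a half turn about z gives the same grasp; the last joint's range is limited). The gripper opens to 85 mm and grips with 20 to 120 N. Pads are 22 mm wide; open, the fingers measure 114 mm over their backs; the gripper's body (76 mm by 85 mm) begins 54 mm behind the grasp point. The pads swing forward as they close: fully open they stand 13 mm farther back than shut.
Start: joints at [-1.35, 0.332, -0.065, 1.46, 0.022, 1.35, -0.088], TCP at [0.151, 0.607, 0.231] pointing down, gripper open.
Joint ranges: [-2.6, 2.6], [-0.5, 2.12], [-1.47, 1.34], [0.16, 2.42], [-1.27, 4.41], [0.06, 2.06], [-2.6, 2.6]. Speed limits (rad/s): [2.22, 2.22, 2.79, 2.79, 3.14, 3.14, 3.14].

INTERFACE

Orientations are given as a unit quaternion [x, y, z, w].
In Python, from workcell import manip gives the robot as it stands. The module is installed in compiled form; this text tells all that it offers.
- The arm moves only by the shell command python3 -m inch 'ROWS' [OPENING] [FORCE]. ROWS is JSON, a list of rows, each a list of 2 entries, a list of its own where there are three numbers: the shift along the tool's x, y, z each as a share of 0.08 m, from -1 to 1, then the turn, a rotation vector about the tool's x, y, z each as a share of 45 degrees, from -1 to 1. A call has exactly 10 rows; each row is the pose to reach, as a shift and turn from the pose commanded when the call began, along the tool's axes at that moment; what a row does not reach only later rows make up. A row lasts 1/10 s, in which the tool goes at most 50 mm and 8.59 degrees, less where a joint would pass 70% of its speed; a pose out of reach is approached as far as the arm can. A call with a number of a shift or a turn outside -1 to 1 is refused whole. A call with a gripper value outside its range is refused whole. OPENING is the opening, from 0 (shut) to 1 (fully open), set as the call begins (- or left out, the last holds). The fingers move at their own pace and stop on an object; FORCE is the grip in N (left out, the last holds). Time passes only in rows, so rows that repeat a pose let the fingers close, or fill a call up. It gives the time, the measured TCP pose, the force, the opening and the grip force at its end, in the units of the state.
- manip.get_obs(): the state, without advancing time (a new reading comes with each control period).
- manip.camera(name): name is "scene" or "top"; returns the picture (420x560x3 uint8, red, green, blue); there is no depth.
- manip.camera_params(name): a dict with "fov_y" (degrees; the focal length in pixels is half the picture's height over the tangent of half this angle, whatever the lens; pixels are square), "cx", "cy" (the principal point, pixels), "k1" (the pictures are not rectified: a ray, as slopes to the right and down, at radius r is drawn at 1 + k1 r^2 times it, then the intrinsics apply), "camera_from_world" (4x4, takes a point from world to camera coordinates). Camera axes: x right, y up, looking along -z (the intrinsics and any distortion apply to the point x, -y, -z); pixel columns grow to the right and rows downward; lengths in m; the calibration is good to about 2 mm. A picture is of the moment at which its call begins. camera_params takes no time and is no camera call.
- manip.hand_in(): hands the job in; it is judged then, once.
The state is a dict: "clock": time; "joint_pos": joint angles; "joint_velocities": joint speeds; "tau": joint torques, N m; "position": TCP position; "ee_rot": TCP orientation; "ft_force": force on the tool from outside, world axes, zero at the start; "torque": the same for the moment, N m; "grip_width": opening from 0.0 (shut) to 1.0 (fully open); "grasp_force": force on a finger pad.
Only numpy, scipy, OpenCV 4.12 (cv2) and the standard library are available. Lean on these libraries where they do the work, as an engineer would, in place of code of your own. Each camera call takes 0.05 s, during which the arm holds its last target. There are 200 camera calls.

## Working session

There is one attempt and no reset: what is moved stays moved. The work goes in short steps, Python scripts to look and compute and a shell command to move; the robot and the scene stay as the last step left them, time stands still between calls to the robot, and variables do not carry over. Pictures are saved under pics/ and viewed, at most 10 in all, crops included, and the job is handed in when it is done.

```bash
mkdir -p pics
cat > h.py <<'E'
import numpy as np, cv2
from workcell import manip
from scipy.spatial.transform import Rotation as R
def P(n):
    p=manip.camera_params(n); f=210/np.tan(np.radians(p["fov_y"])/2); return p,f,np.array(p["camera_from_world"])
def pix2w(n,u,v,z):
    p,f,T=P(n); d=np.array([(u-p["cx"])/f,(v-p["cy"])/f]); s=d.copy()
    for _ in range(30): s=d/(1+p["k1"]*(s@s))
    r=T[:3,:3].T@np.array([s[0],-s[1],-1]); c=-T[:3,:3].T@T[:3,3]
    return c+r*(z-c[2])/r[2]
def w2pix(n,X):
    p,f,T=P(n); q=T[:3,:3]@np.array(X)+T[:3,3]; s=np.array([q[0],-q[1]])/-q[2]; s=s*(1+p["k1"]*(s@s)); return s*f+[p["cx"],p["cy"]]
def shot(n,name,crop=None,k=1):
    im=manip.camera(n)[:,:,::-1]
    if crop: a,b,c,d=crop; im=im[b:d,a:c]
    if k!=1: im=cv2.resize(im,None,fx=k,fy=k,interpolation=cv2.INTER_CUBIC)
    cv2.imwrite(f"pics/{name}.png",im)
E
python3 -c "
from h import *
a=manip.camera('top');b=manip.camera('scene')
np.save('top.npy',a);np.save('scene.npy',b)
cv2.imwrite('pics/top.png',cv2.resize(a[:,:,::-1],(800,600)));cv2.imwrite('pics/scene.png',cv2.resize(b[:,:,::-1],(800,600)))
o=manip.get_obs();print(o['position'],o['ee_rot'],R.from_quat(o['ee_rot']).as_matrix().round(3),o['grip_width'],o['ft_force'],manip.grip_point_offset)
for n in('top','scene'):
  p,f,T=P(n);print(n,-T[:3,:3].T@T[:3,3],f,p['k1'])
"
```

```text
[0.15079744 0.60616194 0.23057431] [ 1.21585378e-01  9.92580740e-01 -6.85014508e-04 -4.18607125e-05] [[-0.97   0.241 -0.   ]
 [ 0.241  0.97  -0.001]
 [-0.    -0.001 -1.   ]] 1.0006048768622937 [ 0.39769538  0.46696002 -0.17132902] 0.0187
top [0.30896991 0.00395909 1.09707078] 388.20922208092765 -0.10224829440590891
scene [ 1.25703441 -0.31580643  0.99509309] 473.39758256960425 0.010099803930537683
```

View pics/top.png

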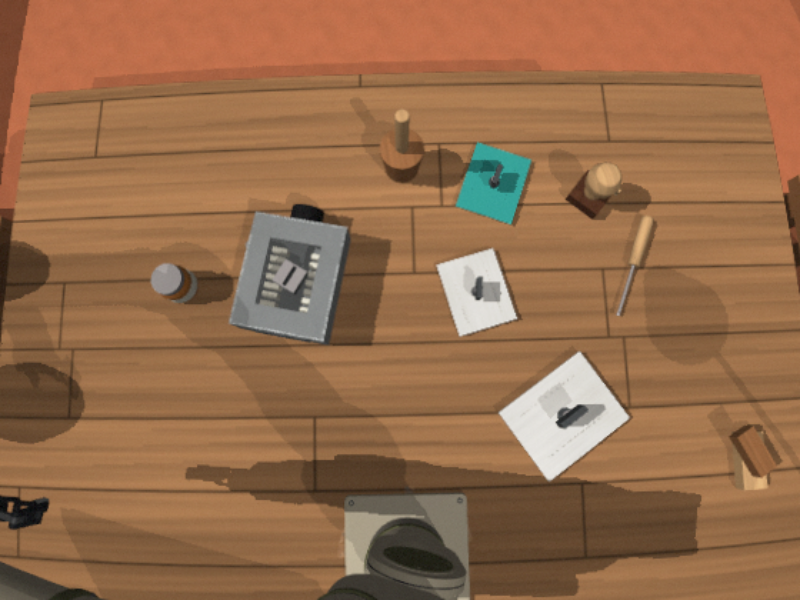

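View pics/scene.png

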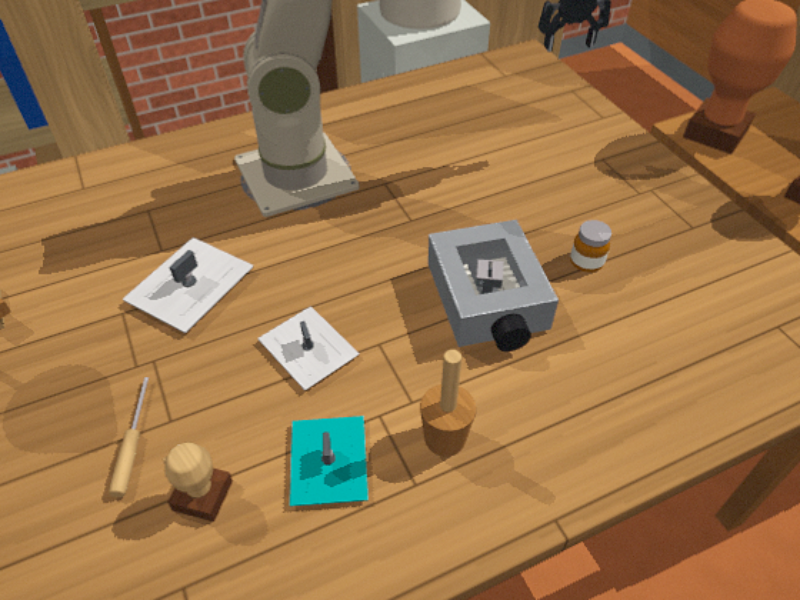

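Three candidates in the top view (800x600 picture): turquoise (495,183), small light grey (478,292) and large light grey (565,415). The small grey one fits, because it is not turquoise and is the smaller of its colour. The box is at about (290,278), with the hose spigot at (307,213). I'll confirm this and measure in one enlarged montage.

```bash
python3 -c "
from h import *
a=np.load('top.npy')[:,:,::-1];b=np.load('scene.npy')[:,:,::-1]
def c(im,x,y,w,h): return cv2.resize(im[y:y+h,x:x+w],(400,300),interpolation=cv2.INTER_CUBIC)
# top cover crop x295..375,y165..240 ; catch
m=np.vstack([np.hstack([c(a,295,170,80,60),c(a,155,145,100,75)*1]),np.hstack([c(b,170,205,100,75),c(b,295,150,100,75)])])
a2=c(a,155,145,100,75)
m[:300,400:]=c(a,155,145,100,75+25)[:300] if 0 else cv2.resize(a[145:220,155:255],(400,300),interpolation=cv2.INTER_CUBIC)
cv2.imwrite('pics/m.png',m)
"
```

```text
(no output)
```

View pics/m.png

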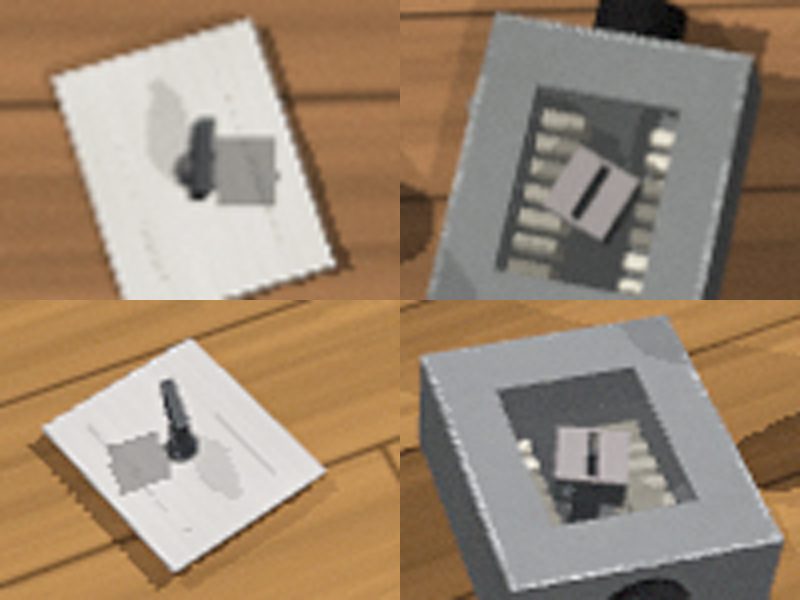

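The crop confirms it: the small light cover's plate corners are at crop (52,78), (250,18) and (337,265), with a dark wing at (203,157). The catch slot runs from (606,167) to (574,220). Next I compute the poses.

```bash
cat > m1.py <<'E'
from h import *
from scipy.optimize import least_squares
imgs={'top':np.load('top.npy'),'scene':np.load('scene.npy')}
def sub(n,pts):
    g=cv2.cvtColor(imgs[n],cv2.COLOR_RGB2GRAY); p=np.float32(pts).reshape(-1,1,2)
    return cv2.cornerSubPix(g,p.copy(),(3,3),(-1,-1),(3,50,.01)).reshape(-1,2)
def rectfit(obs,z,L,W,x0):
    c=np.array([[1,1],[1,-1],[-1,-1],[-1,1]])*[L/2,W/2]
    def res(p):
        C,S=np.cos(p[2]),np.sin(p[2]); X=c@np.array([[C,S],[-S,C]])+p[:2]; r=[]
        for n,o in obs.items():
            for k,q in enumerate(o): r+=list(w2pix(n,[*X[k],z])-q)
        return np.array(r)
    s=least_squares(res,x0,loss='soft_l1'); return s.x,res(s.x).round(1)
# box: top corner order: find by geometry: pixel up = +x, pixel left=+y
bt=sub('top',[(179.25,148.25),(243.25,159.25),(229.6,239.4),(162.4,226.1)])
print('box corners',bt.round(1).tolist()); w=[pix2w('top',*q,.09) for q in bt]
c0=np.mean(w,0); print(np.round(w,3).tolist())
x0=[*c0[:2],np.arctan2(*(w[0]-w[3])[1::-1])]
print('box',rectfit({'top':bt},.09,.22,.18,x0))
# scene: corners: box +x end nearer camera
sb=sub('scene',[(295+20/4+0,150+57/4),(295+268/4,150+18/4),(295+382/4,150+242/4),(295+112/4,150+290/4)])
print('sc',np.round([pix2w('scene',*q,.09) for q in sb],3).tolist())
ct=sub('top',[(305.4,185.6),(345,173.6),(362.4,223),(322,234.5)])
print('cov',ct.round(1).tolist(),np.round([pix2w('top',*q,.014) for q in ct],3).tolist())
w=[pix2w('top',*q,.014) for q in ct]; 
print('cover',rectfit({'top':ct},.014,.15,.12,[*np.mean(w,0)[:2],np.arctan2(*(w[0]-w[3])[1::-1])]))
cs=sub('scene',[(170+43/4,205+130/4),(170+192/4,205+40/4),(170+326/4,205+168/4),(170+176/4,205+271/4)])
print('cov sc',np.round([pix2w('scene',*q,.014) for q in cs],3).tolist())
for n,e in(('top',[(206.5,186.75),(198.5,200)]),('scene',[(344.25,183),(343.5,194.5)])):
    a,b=[pix2w(n,*q,.08) for q in e]; d=a-b; print('slot',n,a.round(4),b.round(4),np.degrees(np.arctan2(d[1],d[0])),np.hypot(*d[:2]))
E
python3 m1.py
```

```text
box corners [[179.10000610351562, 147.5], [243.89999389648438, 158.6999969482422], [229.60000610351562, 239.39999389648438], [160.3000030517578, 226.10000610351562]]
[[0.657, 0.275, 0.09], [0.619, 0.096, 0.09], [0.402, 0.135, 0.09], [0.441, 0.319, 0.09]]
box (array([ 0.52963654,  0.20698613, -0.20090772]), array([ 0.5,  0.5, -0.1, -0. , -2.1, -0.7,  0.9,  0.3]))
sc [[0.406, 0.14, 0.09], [0.443, 0.313, 0.09], [0.655, 0.273, 0.09], [0.619, 0.098, 0.09]]
cov [[305.0, 185.5], [344.5, 173.5], [361.70001220703125, 222.39999389648438], [321.5, 235.3000030517578]] [[0.558, -0.071, 0.014], [0.591, -0.187, 0.014], [0.448, -0.227, 0.014], [0.414, -0.112, 0.014]]
cover (array([ 0.50299928, -0.14941898,  0.27906814]), array([-0.1, -0.1, -0. , -0.2,  0.1,  0.2,  0. ,  0. ]))
cov sc [[0.45, -0.229, 0.014], [0.416, -0.114, 0.014], [0.559, -0.074, 0.014], [0.592, -0.188, 0.014]]
slot top [0.5464 0.199  0.08  ] [0.5105 0.2203 0.08  ] -30.617820975204147 0.04174997022182155
slot scene [0.5146 0.222  0.08  ] [0.5507 0.1987 0.08  ] 147.13498580494624 0.04296652587279253
```

```bash
cat > m2.py <<'E'
from h import *
imgs={'top':np.load('top.npy'),'scene':np.load('scene.npy')}
cx,cy,yaw=.5034,-.1503,.278
def dark(n,im):
    h=cv2.cvtColor(im,cv2.COLOR_RGB2GRAY); m=(h<110).astype(np.uint8); u=w2pix(n,[cx,cy,.045]).astype(int)
    w=np.zeros_like(m); w[u[1]-22:u[1]+22,u[0]-20:u[0]+20]=1; return m&w
K=8
best=[]
ms={n:dark(n,i) for n,i in imgs.items()}
for a in np.radians(np.arange(-10,45,1)):
  t=0;e=[]
  for n in ms:
    m=np.zeros((420,560),np.uint8)
    C,S=np.cos(a),np.sin(a)
    pts=[w2pix(n,[cx+C*x-S*y,cy+S*x+C*y,z]) for x in(-.021,.021) for y in(-.005,.005) for z in(.031,.061)]
    cv2.fillConvexPoly(m,cv2.convexHull(np.round(np.float32(pts)*16).astype(np.int32)),1,shift=4)
    # shaft/collar below wing
    pts=[w2pix(n,[cx+.009*np.cos(k),cy+.009*np.sin(k),z]) for k in np.arange(0,6.3,.5) for z in(.014,.031)]
    cv2.fillConvexPoly(m,cv2.convexHull(np.round(np.float32(pts)*16).astype(np.int32)),1,shift=4)
    e.append((m&ms[n]).sum()/(m|ms[n]).sum())
  best.append((sum(e),np.degrees(a),*e))
for b in sorted(best)[::-1][:6]: print(np.round(b,3))
print([int(m.sum()) for m in ms.values()])
E
python3 m2.py
```

```text
Traceback (most recent call last):
  File "m2.py", line 18, in <module>
    pts=[w2pix(n,[cx+.009*np.cos(k),cy+.009*np.sin(k),z]) for k in np.arange(0,6.3,.5) for z in(.014,.031)]
         ~~~~~^^^^^^^^^^^^^^^^^^^^^^^^^^^^^^^^^^^^^^^^^^^
  File "h.py", line 12, in w2pix
    p,f,T=P(n); q=T[:3,:3]@np.array(X)+T[:3,3]; s=np.array([q[0],-q[1]])/-q[2]; s=s*(1+p["k1"]*(s@s)); return s*f+[p["cx"],p["cy"]]
          ~^^^
  File "h.py", line 5, in P
    p=manip.camera_params(n); f=210/np.tan(np.radians(p["fov_y"])/2); return p,f,np.array(p["camera_from_world"])
ValueError: time passes only in moves, steps and waits
```

```bash
sed -i 's/^def P(n):/import functools\n@functools.cache\ndef P(n):/' h.py; python3 m2.py
```

```text
[  1.001 -10.      0.47    0.531]
[ 0.995 -9.     0.464  0.53 ]
[ 0.991 -8.     0.467  0.524]
[ 0.988 -7.     0.464  0.524]
[ 0.98  -5.     0.456  0.524]
[ 0.98  -6.     0.459  0.521]
[135, 121]
```

```bash
cat >> m2.py <<'E'
out=[]
for n in ms:
  u=w2pix(n,[cx,cy,.045]).astype(int); K=10
  im=cv2.resize(imgs[n][u[1]-28:u[1]+28,u[0]-20:u[0]+20,::-1],None,fx=K,fy=K,interpolation=cv2.INTER_CUBIC)
  for a,col in((-5,(0,0,255)),(15,(0,255,0))):
    a=np.radians(a);C,S=np.cos(a),np.sin(a)
    pts=[w2pix(n,[cx+C*x-S*y,cy+S*x+C*y,z]) for x in(-.021,.021) for y in(-.005,.005) for z in(.031,.061)]
    h=cv2.convexHull(np.float32([(p-[u[0]-20,u[1]-28]+.5)*K for p in pts])).astype(int); cv2.polylines(im,[h],True,col,1)
  out.append(im)
cv2.imwrite('pics/w.png',np.hstack(out))
E
python3 m2.py >/dev/null
```

```text
(no output)
```

View pics/w.png

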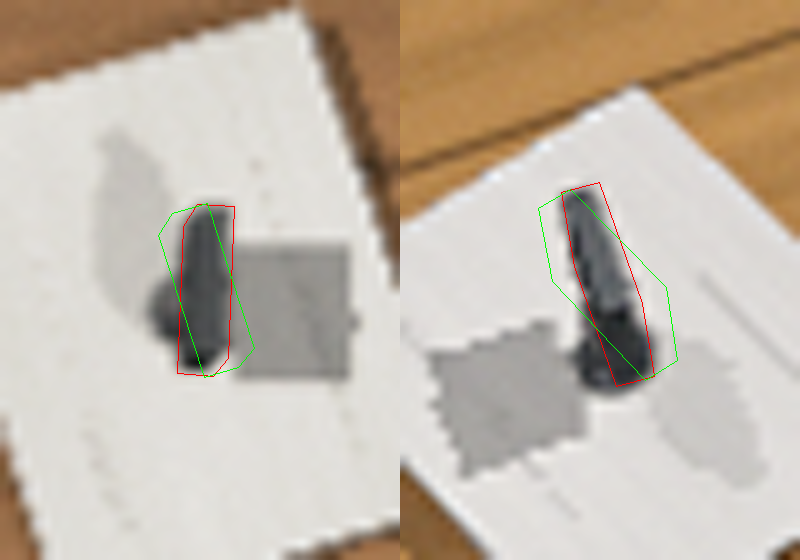

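The wing's yaw is about -6° in the world, and the red -5° outline fits it in both views. I'll move over towards the cover at constant height.

```bash
python3 -m inch '[[[-0.1,-0.1,0],[0,0,0]],[[-0.2,-0.2,0],[0,0,0]],[[-0.3,-0.3,0],[0,0,0]],[[-0.4,-0.4,0],[0,0,0]],[[-0.5,-0.5,0],[0,0,0]],[[-0.6,-0.6,0],[0,0,0]],[[-0.7,-0.7,0],[0,0,0]],[[-0.8,-0.8,0],[0,0,0]],[[-0.9,-0.9,0],[0,0,0]],[[-1,-1,0],[0,0,0]]]' 1 40
python3 -m inch '[[[-0.1,-0.1,0],[0,0,0]],[[-0.2,-0.2,0],[0,0,0]],[[-0.3,-0.3,0],[0,0,0]],[[-0.4,-0.4,0],[0,0,0]],[[-0.5,-0.5,0],[0,0,0]],[[-0.6,-0.6,0],[0,0,0]],[[-0.7,-0.7,0],[0,0,0]],[[-0.8,-0.8,0],[0,0,0]],[[-0.9,-0.9,0],[0,0,0]],[[-1,-1,0],[0,0,0]]]'
python3 -m inch '[[[-0.1,-0.1,0],[0,0,0]],[[-0.2,-0.2,0],[0,0,0]],[[-0.3,-0.3,0],[0,0,0]],[[-0.4,-0.4,0],[0,0,0]],[[-0.5,-0.5,0],[0,0,0]],[[-0.6,-0.6,0],[0,0,0]],[[-0.7,-0.7,0],[0,0,0]],[[-0.8,-0.8,0],[0,0,0]],[[-0.9,-0.9,0],[0,0,0]],[[-1,-1,0],[0,0,0]]]'
python3 -m inch '[[[-0.1,-0.1,0],[0,0,0]],[[-0.2,-0.2,0],[0,0,0]],[[-0.3,-0.3,0],[0,0,0]],[[-0.4,-0.4,0],[0,0,0]],[[-0.5,-0.5,0],[0,0,0]],[[-0.6,-0.6,0],[0,0,0]],[[-0.7,-0.7,0],[0,0,0]],[[-0.8,-0.8,0],[0,0,0]],[[-0.9,-0.9,0],[0,0,0]],[[-1,-1,0],[0,0,0]]]'
```

```text
clock: 1.1
position: [0.2097, 0.5088, 0.2313]
ee_rot: [0.122, 0.993, 0.0, 0.0]
ft_force: [-0.9, 0.2, 0.3]
grip_width: 1.002
grasp_force: 0.0
clock: 2.1
position: [0.268, 0.4118, 0.2313]
ee_rot: [0.122, 0.993, 0.0, -0.0]
ft_force: [0.2, 0.3, -0.2]
grip_width: 0.997
grasp_force: 0.0
clock: 3.1
position: [0.3263, 0.3149, 0.2313]
ee_rot: [0.122, 0.993, 0.0, -0.0]
ft_force: [-0.3, -0.1, -0.0]
grip_width: 1.0
grasp_force: 0.0
clock: 4.1
position: [0.3846, 0.2179, 0.2313]
ee_rot: [0.122, 0.993, 0.0, 0.0]
ft_force: [0.2, 0.6, 0.4]
grip_width: 1.002
grasp_force: 0.0
```

```bash
python3 -m inch '[[[-0.06,-0.1,0],[0,0,0]],[[-0.13,-0.2,0],[0,0,0]],[[-0.19,-0.3,0],[0,0,0]],[[-0.26,-0.4,0],[0,0,0]],[[-0.32,-0.5,0],[0,0,0]],[[-0.38,-0.6,0],[0,0,0]],[[-0.45,-0.7,0],[0,0,0]],[[-0.51,-0.8,0],[0,0,0]],[[-0.58,-0.9,0],[0,0,0]],[[-0.64,-1,0],[0,0,0]]]'
python3 -m inch '[[[-0.06,-0.1,0],[0,0,0]],[[-0.13,-0.2,0],[0,0,0]],[[-0.19,-0.3,0],[0,0,0]],[[-0.26,-0.4,0],[0,0,0]],[[-0.32,-0.5,0],[0,0,0]],[[-0.38,-0.6,0],[0,0,0]],[[-0.45,-0.7,0],[0,0,0]],[[-0.51,-0.8,0],[0,0,0]],[[-0.58,-0.9,0],[0,0,0]],[[-0.64,-1,0],[0,0,0]]]'
python3 -m inch '[[[-0.06,-0.1,0],[0,0,0]],[[-0.13,-0.2,0],[0,0,0]],[[-0.19,-0.3,0],[0,0,0]],[[-0.26,-0.4,0],[0,0,0]],[[-0.32,-0.5,0],[0,0,0]],[[-0.38,-0.6,0],[0,0,0]],[[-0.45,-0.7,0],[0,0,0]],[[-0.51,-0.8,0],[0,0,0]],[[-0.58,-0.9,0],[0,0,0]],[[-0.64,-1,0],[0,0,0]]]'
python3 -m inch '[[[-0.06,-0.1,0],[0,0,-0.02]],[[-0.13,-0.2,0],[0,0,-0.04]],[[-0.19,-0.3,0],[0,0,-0.06]],[[-0.26,-0.4,0],[0,0,-0.08]],[[-0.32,-0.5,0],[0,0,-0.1]],[[-0.38,-0.6,0],[0,0,-0.12]],[[-0.45,-0.7,0],[0,0,-0.14]],[[-0.51,-0.8,0],[0,0,-0.16]],[[-0.58,-0.9,0],[0,0,-0.18]],[[-0.64,-1,0],[0,0,-0.18]]]'
python3 -c "
from h import *
o=manip.get_obs();M=R.from_quat(o['ee_rot']).as_matrix();p=o['position'];print(p,np.degrees(np.arctan2(M[1,1],M[0,1])),(M.T@(np.array([.5036,-.1498,.054-.0187])-p)/.08).round(3),o['joint_pos'])"
```

```text
clock: 5.1
position: [0.4148, 0.128, 0.2313]
ee_rot: [0.122, 0.993, 0.0, -0.0]
ft_force: [-0.4, 0.8, -0.2]
grip_width: 1.002
grasp_force: 0.0
clock: 6.1
position: [0.4452, 0.038, 0.2313]
ee_rot: [0.122, 0.993, 0.0, 0.0]
ft_force: [0.4, 0.3, 0.6]
grip_width: 1.003
grasp_force: 0.0
clock: 7.1
position: [0.4756, -0.052, 0.2313]
ee_rot: [0.122, 0.993, -0.0, 0.0]
ft_force: [-0.2, 0.1, -0.7]
grip_width: 1.003
grasp_force: 0.0
clock: 8.1
position: [0.5059, -0.142, 0.2313]
ee_rot: [0.051, 0.999, -0.0, 0.0]
ft_force: [0.3, 0.2, -0.4]
grip_width: 1.0
grasp_force: 0.0
[ 0.50589947 -0.14195106  0.23126493] 84.1572488150714 [ 0.019 -0.1    2.45 ] [-0.51312422  0.11784354  0.76356198  1.75748796 -0.08438283  1.29966965
  1.7384287 ]
```

```bash
python3 -m inch '[[[0,-0.01,0.1],[0,0,0]],[[0,-0.02,0.2],[0,0,0]],[[0.01,-0.03,0.3],[0,0,0]],[[0.01,-0.04,0.4],[0,0,0]],[[0.01,-0.05,0.5],[0,0,0]],[[0.01,-0.06,0.6],[0,0,0]],[[0.01,-0.07,0.7],[0,0,0]],[[0.02,-0.08,0.8],[0,0,0]],[[0.02,-0.09,0.9],[0,0,0]],[[0.02,-0.1,1],[0,0,0]]]'
python3 -m inch '[[[0,0,0.1],[0,0,0]],[[0,0,0.2],[0,0,0]],[[0,0,0.3],[0,0,0]],[[0,0,0.4],[0,0,0]],[[0,0,0.5],[0,0,0]],[[0,0,0.6],[0,0,0]],[[0,0,0.7],[0,0,0]],[[0,0,0.8],[0,0,0]],[[0,0,0.9],[0,0,0]],[[0,0,1],[0,0,0]]]'
python3 -c "
from h import *
shot('scene','s1',(150,180,310,300),5)"
```

```text
clock: 9.1
position: [0.5032, -0.1491, 0.1506]
ee_rot: [0.051, 0.999, 0.0, 0.0]
ft_force: [-0.2, 0.8, 0.2]
grip_width: 0.998
grasp_force: 0.0
clock: 10.1
position: [0.5033, -0.149, 0.0706]
ee_rot: [0.051, 0.999, 0.0, 0.0]
ft_force: [-0.3, -0.2, -0.7]
grip_width: 1.0
grasp_force: 0.0
```

View pics/s1.png

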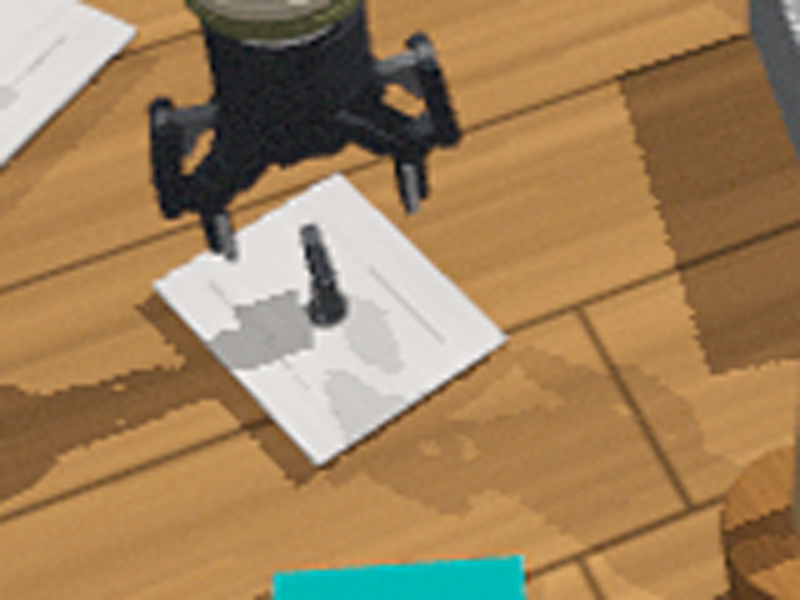

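The fingers, at crop (225,240) and (412,200), straddle the wing at (312,265). I'll go down and close.

```bash
python3 -m inch '[[[0,0,0.05],[0,0,0]],[[0,0,0.1],[0,0,0]],[[0,0,0.15],[0,0,0]],[[0,0,0.2],[0,0,0]],[[0,0,0.25],[0,0,0]],[[0,0,0.3],[0,0,0]],[[0,0,0.35],[0,0,0]],[[0,0,0.4],[0,0,0]],[[0,0,0.44],[0,0,0]],[[0,0,0.44],[0,0,0]]]'
python3 -m inch '[[[0,0,0],[0,0,0]],[[0,0,0],[0,0,0]],[[0,0,0],[0,0,0]],[[0,0,0],[0,0,0]],[[0,0,0],[0,0,0]],[[0,0,0],[0,0,0]],[[0,0,0],[0,0,0]],[[0,0,0],[0,0,0]],[[0,0,0],[0,0,0]],[[0,0,0],[0,0,0]]]' 0 40
python3 -m inch '[[[0,0,-0.03],[0,0,0]],[[0,0,-0.06],[0,0,0]],[[0,0,-0.1],[0,0,0]],[[0,0,-0.15],[0,0,0]],[[0,0,-0.2],[0,0,0]],[[0,0,-0.25],[0,0,0]],[[0,0,-0.3],[0,0,0]],[[0,0,-0.35],[0,0,0]],[[0,0,-0.4],[0,0,0]],[[0,0,-0.4],[0,0,0]]]'
python3 -c "
from h import *
print(manip.get_obs()['torque'])
a=manip.camera('scene');b=manip.camera('top');np.save('t2.npy',b);np.save('s2.npy',a)
m=np.hstack([cv2.resize(a[180:280,150:250],(400,400)),cv2.resize(b[155:255,285:385],(400,400))])[:,:,::-1]
cv2.imwrite('pics/s2.png',m)"
```

```text
clock: 11.15
position: [0.503, -0.1489, 0.0356]
ee_rot: [0.051, 0.999, 0.0, -0.0]
ft_force: [0.2, 0.3, 1.1]
grip_width: 0.995
grasp_force: 0.0
clock: 12.15
position: [0.5033, -0.1492, 0.0361]
ee_rot: [0.051, 0.999, -0.0, 0.0]
ft_force: [0.8, -3.6, 1.3]
grip_width: 0.104
grasp_force: 44.0
clock: 13.15
position: [0.5036, -0.1491, 0.0687]
ee_rot: [0.051, 0.999, 0.0, 0.0]
ft_force: [0.7, 0.4, -3.9]
grip_width: 0.11
grasp_force: 43.3
[ 0.03287689  0.07737259 -0.00196744]
```

View pics/s2.png

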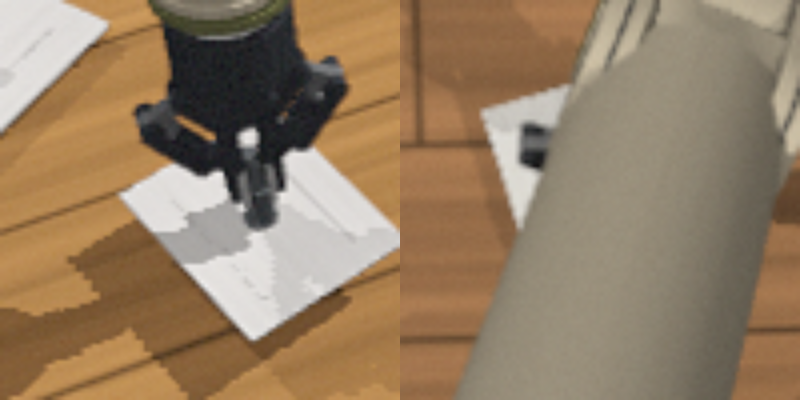

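The cover hangs from the wing, off the bench. I'll lift higher and carry it to the box.

```bash
python3 -m inch '[[[0,0,-0.1],[0,0,0]],[[0,0,-0.2],[0,0,0]],[[0,0,-0.3],[0,0,0]],[[0,0,-0.4],[0,0,0]],[[0,0,-0.5],[0,0,0]],[[0,0,-0.6],[0,0,0]],[[0,0,-0.7],[0,0,0]],[[0,0,-0.8],[0,0,0]],[[0,0,-0.9],[0,0,0]],[[0,0,-1],[0,0,0]]]'
python3 -m inch '[[[0,0.03,-0.05],[0,0,0]],[[0,0.1,-0.1],[0,0,0]],[[0,0.2,-0.15],[0,0,0]],[[0,0.3,-0.2],[0,0,0]],[[0,0.4,-0.25],[0,0,0]],[[0,0.52,-0.3],[0,0,0]],[[0,0.64,-0.3],[0,0,0]],[[0,0.76,-0.3],[0,0,0]],[[0,0.88,-0.3],[0,0,0]],[[0,1,-0.3],[0,0,0]]]'
python3 -m inch '[[[0,0.1,0],[0,0,0]],[[0,0.2,0],[0,0,0]],[[0,0.3,0],[0,0,0]],[[0,0.4,0],[0,0,0]],[[0,0.5,0],[0,0,0]],[[0,0.6,0],[0,0,0]],[[0,0.7,0],[0,0,0]],[[0,0.8,0],[0,0,0]],[[0,0.9,0],[0,0,0]],[[0,1,0],[0,0,0]]]'
python3 -m inch '[[[0,0.1,0],[0,0,0]],[[0,0.2,0],[0,0,0]],[[0,0.3,0],[0,0,0]],[[0,0.4,0],[0,0,0]],[[0,0.5,0],[0,0,0]],[[0,0.6,0],[0,0,0]],[[0,0.7,0],[0,0,0]],[[0,0.8,0],[0,0,0]],[[0,0.9,0],[0,0,0]],[[0,1,0],[0,0,0]]]'
python3 -m inch '[[[0,0.1,0],[0,0,0]],[[0,0.2,0],[0,0,0]],[[0,0.3,0],[0,0,0]],[[0,0.4,0],[0,0,0]],[[0,0.5,0],[0,0,0]],[[0,0.6,0],[0,0,0]],[[0,0.7,0],[0,0,0]],[[0,0.8,0],[0,0,0]],[[0,0.9,0],[0,0,0]],[[0,1,0],[0,0,0]]]'
python3 -m inch '[[[0.02,0.06,0],[0,0,0.05]],[[0.03,0.12,0],[0,0,0.12]],[[0.05,0.18,0],[0,0,0.2]],[[0.06,0.24,0],[0,0,0.28]],[[0.08,0.3,0],[0,0,0.36]],[[0.09,0.36,0],[0,0,0.44]],[[0.11,0.4,0],[0,0,0.52]],[[0.12,0.44,0],[0,0,0.58]],[[0.12,0.46,0],[0,0,0.6]],[[0.12,0.46,0],[0,0,0.6]]]'
python3 -c "
from h import *
o=manip.get_obs();M=R.from_quat(o['ee_rot']).as_matrix();print(o['position'],np.degrees(np.arctan2(M[1,1],M[0,1])),o['torque'],o['joint_pos'])
a=manip.camera('scene');b=manip.camera('top');np.save('t3.npy',b);np.save('s3.npy',a)
m=np.hstack([cv2.resize(a[110:270,270:430],(400,400)),cv2.resize(b[120:280,130:290],(400,400))])[:,:,::-1]
cv2.imwrite('pics/s3.png',m)"
```

```text
clock: 14.25
position: [0.5032, -0.149, 0.1487]
ee_rot: [0.051, 0.999, 0.0, 0.0]
ft_force: [0.3, 0.9, -4.2]
grip_width: 0.106
grasp_force: 43.2
clock: 15.25
position: [0.5114, -0.0686, 0.1719]
ee_rot: [0.051, 0.999, -0.0, -0.0]
ft_force: [-0.6, -0.0, -4.5]
grip_width: 0.108
grasp_force: 43.3
clock: 16.25
position: [0.5197, 0.0108, 0.1721]
ee_rot: [0.051, 0.999, 0.0, 0.0]
ft_force: [0.2, -0.1, -4.2]
grip_width: 0.107
grasp_force: 43.2
clock: 17.25
position: [0.5278, 0.0904, 0.1721]
ee_rot: [0.051, 0.999, 0.0, -0.0]
ft_force: [-0.3, -0.5, -3.3]
grip_width: 0.108
grasp_force: 43.2
clock: 18.25
position: [0.536, 0.17, 0.1721]
ee_rot: [0.051, 0.999, 0.0, 0.0]
ft_force: [-0.3, 0.6, -3.6]
grip_width: 0.11
grasp_force: 43.2
clock: 19.25
position: [0.5301, 0.2074, 0.172]
ee_rot: [0.282, 0.959, 0.0, -0.0]
ft_force: [-0.1, -0.2, -4.9]
grip_width: 0.11
grasp_force: 43.2
[0.53014863 0.20738405 0.17204961] 57.19074645767219 [-0.04348766 -0.00830451  0.00227952] [-0.95730768  0.27466154  0.59732372  1.71915936 -0.16455086  1.19816844
  0.68092572]
```

View pics/s3.png

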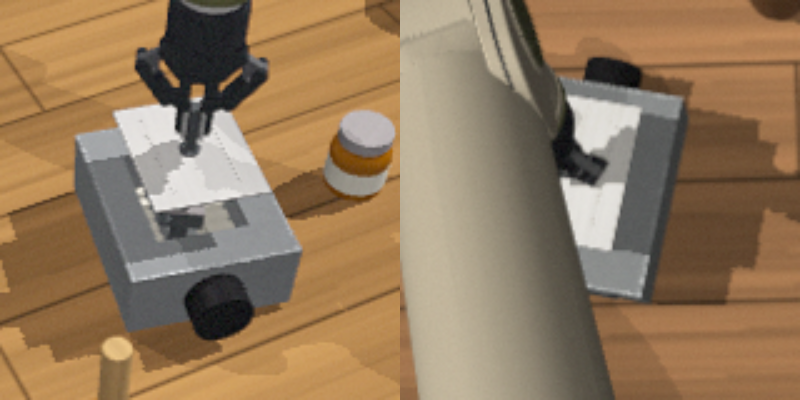

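Run:
```python
from h import *
a=cv2.cvtColor(np.load('s3.npy'),cv2.COLOR_RGB2GRAY); b=cv2.cvtColor(np.load('t3.npy'),cv2.COLOR_RGB2GRAY)
def sub(g,p): return cv2.cornerSubPix(g,np.float32(p).reshape(-1,1,2),(3,3),(-1,-1),(3,50,.01)).reshape(-1,2)
c=sub(a,[(316,154.8),(332,194.8),(378,186.8)]); print(c)
w=np.array([pix2w('scene',*q,.1504) for q in c]); print(w.round(4))
def yaw(d): return np.degrees(np.arctan2(d[1],d[0]))
print('scene cover yaw',yaw(w[1]-w[0]),yaw(w[2]-w[1])-90,'len',np.linalg.norm(w[1]-w[0]),np.linalg.norm(w[2]-w[1]),'ctr',(w[0]+w[2])/2)
x=sub(a,[(300,164.8),(322,222),(390,209)]); v=np.array([pix2w('scene',*q,.09) for q in x])
print('scene box yaw',yaw(v[1]-v[0]),yaw(v[2]-v[1])-90,np.linalg.norm(v[1]-v[0]),np.linalg.norm(v[2]-v[1]),'ctr',(v[0]+v[2])/2)
# top: cover right corners crop (240,105),(212,250) ; box right (285,97),(248,299)
t=sub(b,[(130+240/2.5,120+105/2.5),(130+212/2.5,120+250/2.5)]); u=[pix2w('top',*q,.1504) for q in t]; print('top cover',t,np.round(u,4),yaw(u[0]-u[1]),np.linalg.norm(u[0]-u[1]))
t=sub(b,[(130+285/2.5,120+97/2.5),(130+248/2.5,120+299/2.5)]); u=[pix2w('top',*q,.09) for q in t]; print('top box',t,np.round(u,4),yaw(u[0]-u[1]),np.linalg.norm(u[0]-u[1]))
# opening corners from first scene image, crop offset (295,150) scale 4
s=cv2.cvtColor(np.load('scene.npy'),cv2.COLOR_RGB2GRAY); q=sub(s,[(295+98/4,150+92/4),(295+232/4,150+68/4),(295+297/4,150+197/4),(295+153/4,150+224/4)])
o=np.array([pix2w('scene',*k,.09) for k in q]); print('opening scene',o.round(4),o.mean(0),yaw(o[3]-o[0]),yaw(o[2]-o[1]))
s=cv2.cvtColor(np.load('top.npy'),cv2.COLOR_RGB2GRAY); q=sub(s,[(189.5,166.75),(225,173),(179.5,212)]); o=np.array([pix2w('top',*k,.09) for k in q]); print('opening top',o.round(4),(o[1]+o[2])/2,yaw(o[0]-o[2]))
```

```text
[[314.85736 154.51685]
 [331.65585 194.26903]
 [378.2038  186.06781]]
[[0.4471 0.1639 0.1504]
 [0.592  0.1334 0.1504]
 [0.6169 0.2511 0.1504]]
scene cover yaw -11.863301662891764 -11.928307310767508 len 0.1481064855830388 0.12030842536996686 ctr [0.53198678 0.20750573 0.1504    ]
scene box yaw -11.34761588319037 -11.636597808709638 0.21723603692630203 0.1781291727475295 ctr [0.530378   0.20616626 0.09      ]
top cover [[226.04634 163.9012 ]
 [214.14093 219.3917 ]] [[0.5882 0.1363 0.1504]
 [0.4467 0.1656 0.1504]] -11.695473773693676 0.1444733664115381
top box [[243.85556 158.63977]
 [229.2     239.6    ]] [[0.6194 0.0965 0.09  ]
 [0.4015 0.1362 0.09  ]] -10.33501410082341 0.22154694555163953
opening scene [[0.4574 0.1738 0.09  ]
 [0.4765 0.2699 0.09  ]
 [0.6021 0.2444 0.09  ]
 [0.584  0.1561 0.09  ]] [0.52999485 0.21108746 0.09      ] -7.959803968799154 -11.484359173979263
opening top [[0.6029 0.2463 0.09  ]
 [0.581  0.1481 0.09  ]
 [0.4752 0.2692 0.09  ]] [0.52808731 0.2086734  0.09      ] -10.169941884372669
```

```bash
python3 -m inch '[[[0,-0.01,0.06],[0,0,-0.01]],[[0,-0.01,0.12],[0,0,-0.02]],[[0,-0.01,0.18],[0,0,-0.02]],[[0,-0.01,0.24],[0,0,-0.02]],[[0,-0.01,0.3],[0,0,-0.02]],[[0,-0.01,0.36],[0,0,-0.02]],[[0,-0.01,0.42],[0,0,-0.02]],[[0,-0.01,0.48],[0,0,-0.02]],[[0,-0.01,0.54],[0,0,-0.02]],[[0,-0.01,0.56],[0,0,-0.02]]]'
python3 -m inch '[[[0,0,0.01],[0,0,0]],[[0,0,0.015],[0,0,0]],[[0,0,0.02],[0,0,0]],[[0,0,0.025],[0,0,0]],[[0,0,0.03],[0,0,0]],[[0,0,0.035],[0,0,0]],[[0,0,0.04],[0,0,0]],[[0,0,0.045],[0,0,0]],[[0,0,0.05],[0,0,0]],[[0,0,0.05],[0,0,0]]]'
python3 -c "
from h import *
print(manip.get_obs()['torque'])
a=manip.camera('scene');b=manip.camera('top');np.save('t4.npy',b);np.save('s4.npy',a)
m=np.hstack([cv2.resize(a[130:230,290:390],(400,400),interpolation=2),cv2.resize(b[140:240,150:250],(400,400),interpolation=2)])[:,:,::-1]
cv2.imwrite('pics/s4.png',m)"
```

```text
clock: 20.35
position: [0.5295, 0.2062, 0.1267]
ee_rot: [0.275, 0.961, -0.0, -0.0]
ft_force: [0.5, -0.1, -4.1]
grip_width: 0.107
grasp_force: 43.2
clock: 21.35
position: [0.5299, 0.2064, 0.1234]
ee_rot: [0.275, 0.961, 0.0, 0.0]
ft_force: [-0.4, 1.1, 2.2]
grip_width: 0.111
grasp_force: 44.2
[-0.0738709   0.25263122 -0.01856182]
```

View pics/s4.png

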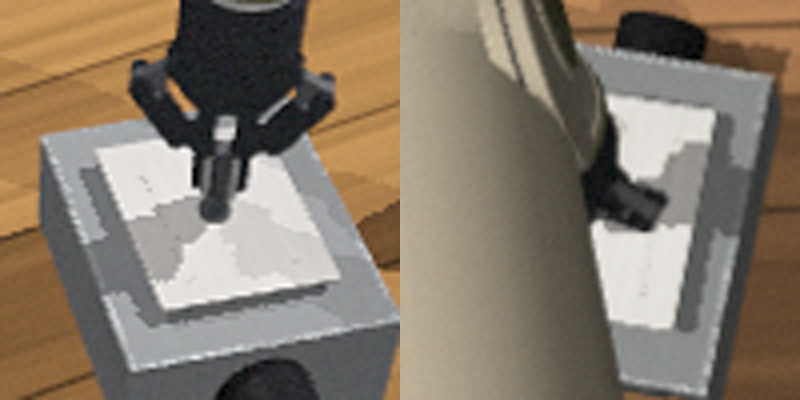

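Contact: the upward force acts about 42 mm towards -x, so the -x skirt edge is on the rim. I'll check the offset from the images.

Run:
```python
from h import *
a=cv2.cvtColor(np.load('s4.npy'),cv2.COLOR_RGB2GRAY); b=cv2.cvtColor(np.load('t4.npy'),cv2.COLOR_RGB2GRAY)
def sub(g,p): return cv2.cornerSubPix(g,np.float32(p).reshape(-1,1,2),(3,3),(-1,-1),(3,50,.01)).reshape(-1,2)
Rm=np.array([[np.cos(-.197),np.sin(-.197)],[-np.sin(-.197),np.cos(-.197)]])
for n,g,c,x in(('scene',a,[(313.75,167),(331.25,207.5),(375,200)],[(300,165.75),(323.25,223),(390,210.5)]),('top',b,[(228.75,167),(217.5,222.5)],[(243,158.75),(227,239.25)])):
    c=sub(g,c);x=sub(g,x)
    print(n,'cover\n',np.array([Rm@(pix2w(n,*q,.103)[:2]-[.53,.2065]) for q in c]).round(4),'\nbox\n',np.array([Rm@(pix2w(n,*q,.09)[:2]-[.53,.2065]) for q in x]).round(4))
```

```text
scene cover
 [[-0.0675 -0.0599]
 [ 0.0768 -0.0579]
 [ 0.0769  0.058 ]] 
box
 [[-0.1086 -0.0892]
 [ 0.1085 -0.0895]
 [ 0.1097  0.0894]]
top cover
 [[ 0.0746 -0.0566]
 [-0.0713 -0.0574]] 
box
 [[ 0.1092 -0.0902]
 [-0.1138 -0.0858]]
```

```bash
python3 -m inch '[[[-0.003,0.001,0],[0,0,0]],[[-0.006,0.002,0],[0,0,0]],[[-0.009,0.003,0],[0,0,0]],[[-0.012,0.004,0],[0,0,0]],[[-0.015,0.005,0],[0,0,0]],[[-0.018,0.006,0],[0,0,0]],[[-0.018,0.006,0],[0,0,0]],[[-0.018,0.006,0],[0,0,0]],[[-0.018,0.006,0],[0,0,0]],[[-0.018,0.006,0],[0,0,0]]]'
python3 -c "
from h import *
print(manip.get_obs()['torque'])"
```

```text
clock: 22.45
position: [0.531, 0.2059, 0.1231]
ee_rot: [0.275, 0.961, -0.0, -0.0]
ft_force: [0.5, 2.1, -5.6]
grip_width: 0.105
grasp_force: 43.0
[ 0.52171103  0.18753355 -0.06522945]
```

The force fell back to the carried weight, so the skirt has dropped in, with a light push from the -y wall. I'll ease +y and lower.

```bash
python3 -m inch '[[[0.002,0.006,0],[0,0,0]],[[0.002,0.006,0.01],[0,0,0]],[[0.002,0.006,0.02],[0,0,0]],[[0.002,0.006,0.03],[0,0,0]],[[0.002,0.006,0.04],[0,0,0]],[[0.002,0.006,0.05],[0,0,0]],[[0.002,0.006,0.06],[0,0,0]],[[0.002,0.006,0.07],[0,0,0]],[[0.002,0.006,0.08],[0,0,0]],[[0.002,0.006,0.085],[0,0,0]]]'
python3 -c "
from h import *
o=manip.get_obs();M=R.from_quat(o['ee_rot']).as_matrix();print(o['torque'],o['ft_force'],np.degrees(np.arctan2(M[1,1],M[0,1])))"
```

```text
clock: 23.45
position: [0.5312, 0.2065, 0.1165]
ee_rot: [0.275, 0.961, 0.0, -0.0]
ft_force: [-4.8, 0.6, 0.0]
grip_width: 0.104
grasp_force: 43.8
[ 0.16880489  1.1728076  -0.0473824 ] [-4.8406717   0.56066582  0.0060996 ] 58.03838362043567
```

```bash
python3 -m inch '[[[0.003,-0.001,0],[0,0,0]],[[0.006,-0.002,0],[0,0,0]],[[0.009,-0.003,0],[0,0,0]],[[0.011,-0.004,0],[0,0,0]],[[0.011,-0.004,0.005],[0,0,0]],[[0.011,-0.004,0.01],[0,0,0]],[[0.011,-0.004,0.013],[0,0,0]],[[0.011,-0.004,0.013],[0,0,0]],[[0.011,-0.004,0.013],[0,0,0]],[[0.011,-0.004,0.013],[0,0,0]]]'
python3 -c "
from h import *
o=manip.get_obs();print(o['torque'],o['ft_force'])
a=manip.camera('scene');b=manip.camera('top');np.save('t5.npy',b);np.save('s5.npy',a)
m=np.hstack([cv2.resize(a[130:230,290:390],(400,400),interpolation=2),cv2.resize(b[140:240,150:250],(400,400),interpolation=2)])[:,:,::-1]
cv2.imwrite('pics/s5.png',m)"
```

```text
clock: 24.45
position: [0.5308, 0.2064, 0.1157]
ee_rot: [0.275, 0.961, 0.0, 0.0]
ft_force: [-0.2, -0.5, 0.7]
grip_width: 0.105
grasp_force: 44.1
[-0.35769691 -0.09678291  0.00875836] [-0.226172   -0.5377918   0.68973613]
```

View pics/s5.png

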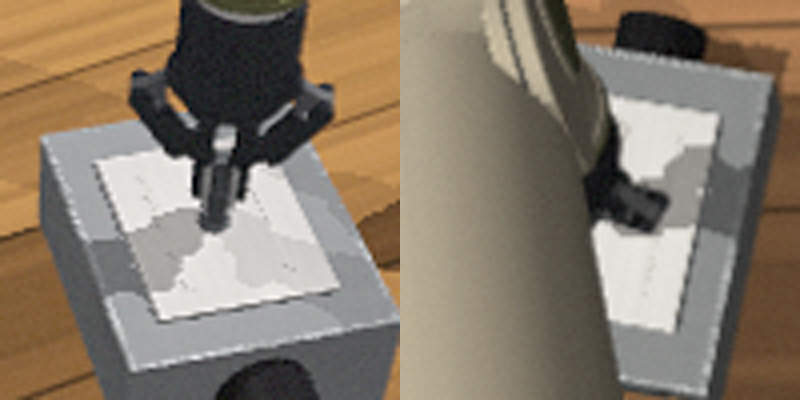

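The cover now lies flush: both edges are on the box top at (160,320) and (340,285), with no shadow gap. The wing's yaw is -32°, near the measured slot angle of -31 to -33°. I'll push lightly and feel.

```bash
python3 -m inch '[[[0,0,0.008],[0,0,0]],[[0,0,0.016],[0,0,0]],[[0,0,0.024],[0,0,0]],[[0,0,0.032],[0,0,0]],[[0,0,0.04],[0,0,0]],[[0,0,0.048],[0,0,0]],[[0,0,0.056],[0,0,0]],[[0,0,0.06],[0,0,0]],[[0,0,0.06],[0,0,0]],[[0,0,0.06],[0,0,0]]]'
python3 -c "
from h import *
o=manip.get_obs();print(o['torque'],o['ft_force'])"
```

```text
clock: 25.55
position: [0.5307, 0.2064, 0.1108]
ee_rot: [0.275, 0.961, 0.0, 0.0]
ft_force: [4.8, -3.5, 4.2]
grip_width: 0.106
grasp_force: 44.4
[-0.81561448 -0.91392876 -0.0177948 ] [ 4.77814799 -3.54886168  4.22005811]
```

Fz is 4.2 N at about 5 mm, which is spring only, so the pin is in the slot. I'll ease the side force along the slot and push on.

```bash
python3 -m inch '[[[-0.004,0,0],[0,0,0]],[[-0.008,0,0],[0,0,0]],[[-0.012,0,0],[0,0,0]],[[-0.012,0,0.01],[0,0,0]],[[-0.012,0,0.02],[0,0,0]],[[-0.012,0,0.03],[0,0,0]],[[-0.012,0,0.04],[0,0,0]],[[-0.012,0,0.05],[0,0,0]],[[-0.012,0,0.05],[0,0,0]],[[-0.012,0,0.05],[0,0,0]]]'
python3 -c "
from h import *
o=manip.get_obs();print(o['torque'],o['ft_force'])"
```

```text
clock: 26.55
position: [0.5309, 0.2064, 0.1066]
ee_rot: [0.275, 0.961, 0.0, -0.0]
ft_force: [-1.1, -1.5, 6.3]
grip_width: 0.108
grasp_force: 44.7
[-0.39992888  0.03693603 -0.03009679] [-1.08764762 -1.54103119  6.32524515]
```

```bash
python3 -m inch '[[[0,0,0.01],[0,0,0]],[[0,0,0.02],[0,0,0]],[[0,0,0.03],[0,0,0]],[[0,0,0.04],[0,0,0]],[[0,0,0.05],[0,0,0]],[[0,0,0.06],[0,0,0]],[[0,0,0.07],[0,0,0]],[[0,0,0.076],[0,0,0]],[[0,0,0.076],[0,0,0]],[[0,0,0.076],[0,0,0]]]'
python3 -c "
from h import *
o=manip.get_obs();print(o['torque'],o['ft_force'],o['joint_pos'])"
```

```text
clock: 27.55
position: [0.531, 0.2064, 0.1008]
ee_rot: [0.275, 0.961, 0.0, -0.0]
ft_force: [-1.4, -2.5, 8.2]
grip_width: 0.106
grasp_force: 45.2
[-5.06253161e-01  3.39021822e-01 -4.52352648e-04] [-1.3780517  -2.50628931  8.15493324] [-0.92725436  0.35487147  0.57305463  1.7894474  -0.2183928   1.06095121
  0.73795373]
```

The stud is about 14.8 mm in. I'll turn it clockwise, which is + about tool z.

```bash
python3 -m inch '[[[0,0,0],[0,0,0.1]],[[0,0,0],[0,0,0.2]],[[0,0,0],[0,0,0.3]],[[0,0,0],[0,0,0.4]],[[0,0,0],[0,0,0.5]],[[0,0,0],[0,0,0.6]],[[0,0,0],[0,0,0.7]],[[0,0,0],[0,0,0.8]],[[0,0,0],[0,0,0.9]],[[0,0,0],[0,0,1]]]'
python3 -c "
from h import *
o=manip.get_obs();M=R.from_quat(o['ee_rot']).as_matrix();print(o['torque'],o['ft_force'],np.degrees(np.arctan2(M[1,1],M[0,1])))"
```

```text
clock: 28.55
position: [0.5303, 0.2059, 0.1005]
ee_rot: [0.623, 0.782, -0.001, -0.001]
ft_force: [-3.1, -3.4, 9.2]
grip_width: 0.107
grasp_force: 45.2
[-0.78999142  0.8545366   0.0755244 ] [-3.09469286 -3.39235832  9.22740253] 12.857081110509435
```

```bash
python3 -m inch '[[[-0.005,-0.007,0],[0,0,0.1]],[[-0.005,-0.007,0],[0,0,0.2]],[[-0.005,-0.007,0],[0,0,0.3]],[[-0.005,-0.007,0],[0,0,0.4]],[[-0.005,-0.007,0],[0,0,0.5]],[[-0.005,-0.007,0],[0,0,0.6]],[[-0.005,-0.007,0],[0,0,0.7]],[[-0.005,-0.007,0],[0,0,0.8]],[[-0.005,-0.007,0],[0,0,0.9]],[[-0.005,-0.007,0],[0,0,1]]]'
python3 -c "
from h import *
o=manip.get_obs();M=R.from_quat(o['ee_rot']).as_matrix();print(o['torque'],o['ft_force'],np.degrees(np.arctan2(M[1,1],M[0,1])))"
```

```text
clock: 29.55
position: [0.5295, 0.2059, 0.1003]
ee_rot: [0.875, 0.484, -0.001, -0.001]
ft_force: [-5.2, -1.6, 9.5]
grip_width: 0.105
grasp_force: 45.2
[-0.42197616  1.20675343  0.05617908] [-5.18868702 -1.63325407  9.53055448] -32.114679872678224
```

```bash
python3 -m inch '[[[-0.003,-0.003,0],[0,0,0.01]],[[-0.007,-0.007,0],[0,0,0.02]],[[-0.007,-0.007,0],[0,0,0.03]],[[-0.007,-0.007,0],[0,0,0.04]],[[-0.007,-0.007,0],[0,0,0.05]],[[-0.007,-0.007,0],[0,0,0.05]],[[-0.007,-0.007,0],[0,0,0.05]],[[-0.007,-0.007,0],[0,0,0.05]],[[-0.007,-0.007,0],[0,0,0.05]],[[-0.007,-0.007,0],[0,0,0.05]]]'
python3 -c "
from h import *
o=manip.get_obs();M=R.from_quat(o['ee_rot']).as_matrix();print(o['torque'],o['ft_force'],np.degrees(np.arctan2(M[1,1],M[0,1])))"
```

```text
clock: 30.55
position: [0.5293, 0.206, 0.1006]
ee_rot: [0.884, 0.468, -0.001, -0.001]
ft_force: [-2.9, -1.5, 9.8]
grip_width: 0.104
grasp_force: 45.2
[-0.23884528  0.67754156  0.05892723] [-2.87632687 -1.52005287  9.7650233 ] -34.17517309557981
```

```bash
python3 -m inch '[[[0,0,-0.008],[0,0,0]],[[0,0,-0.016],[0,0,0]],[[0,0,-0.024],[0,0,0]],[[0,0,-0.032],[0,0,0]],[[0,0,-0.04],[0,0,0]],[[0,0,-0.048],[0,0,0]],[[0,0,-0.056],[0,0,0]],[[0,0,-0.058],[0,0,0]],[[0,0,-0.058],[0,0,0]],[[0,0,-0.058],[0,0,0]]]'
python3 -c "
from h import *
o=manip.get_obs();M=R.from_quat(o['ee_rot']).as_matrix();print(o['torque'],o['ft_force'],np.degrees(np.arctan2(M[1,1],M[0,1])))"
```

```text
clock: 31.55
position: [0.5293, 0.2059, 0.1049]
ee_rot: [0.884, 0.468, -0.0, -0.0]
ft_force: [-3.6, 0.6, 4.6]
grip_width: 0.108
grasp_force: 44.5
[0.28895935 0.87630268 0.06741544] [-3.61725318  0.62317515  4.64678061] -34.18554547263373
```

```bash
python3 -m inch '[[[-0.004,-0.006,-0.003],[0,0,0]],[[-0.004,-0.006,-0.006],[0,0,0]],[[-0.004,-0.006,-0.006],[0,0,0]],[[-0.004,-0.006,-0.006],[0,0,0]],[[-0.004,-0.006,-0.006],[0,0,0]],[[-0.004,-0.006,-0.006],[0,0,0]],[[-0.004,-0.006,-0.006],[0,0,0]],[[-0.004,-0.006,-0.006],[0,0,0]],[[-0.004,-0.006,-0.006],[0,0,0]],[[-0.004,-0.006,-0.006],[0,0,0]]]'
python3 -m inch '[[[0,0,0],[0,0,0]],[[0,0,0],[0,0,0]],[[0,0,0],[0,0,0]],[[0,0,0],[0,0,0]],[[0,0,0],[0,0,0]],[[0,0,0],[0,0,0]],[[0,0,0],[0,0,0]],[[0,0,0],[0,0,0]],[[0,0,0],[0,0,0]],[[0,0,0],[0,0,0]]]' 1 40
python3 -m inch '[[[0,0,-0.05],[0,0,0]],[[0,0,-0.1],[0,0,0]],[[0,0,-0.2],[0,0,0]],[[0,0,-0.3],[0,0,0]],[[0,0,-0.4],[0,0,0]],[[0,0,-0.5],[0,0,0]],[[0,0,-0.6],[0,0,0]],[[0,0,-0.7],[0,0,0]],[[0,0,-0.8],[0,0,0]],[[0,0,-0.9],[0,0,0]]]'
python3 -m inch '[[[0,0,-0.1],[0,0,0]],[[0,0,-0.2],[0,0,0]],[[0,0,-0.3],[0,0,0]],[[0,0,-0.4],[0,0,0]],[[0,0,-0.5],[0,0,0]],[[0,0,-0.6],[0,0,0]],[[0,0,-0.7],[0,0,0]],[[0,0,-0.8],[0,0,0]],[[0,0,-0.8],[0,0,0]],[[0,0,-0.8],[0,0,0]]]'
python3 -c "
from h import *
shot('scene','s6',(290,110,410,230),5)
a=manip.camera('scene');np.save('s6.npy',a)"
```

```text
clock: 32.55
position: [0.5293, 0.2058, 0.1057]
ee_rot: [0.884, 0.468, 0.0, -0.0]
ft_force: [-3.3, 4.0, 4.7]
grip_width: 0.11
grasp_force: 44.5
clock: 33.55
position: [0.5294, 0.2054, 0.1057]
ee_rot: [0.884, 0.468, 0.0, -0.0]
ft_force: [-0.4, 0.2, -0.1]
grip_width: 0.999
grasp_force: 0.0
clock: 34.55
position: [0.5294, 0.2054, 0.1784]
ee_rot: [0.884, 0.468, 0.0, -0.0]
ft_force: [-0.0, 0.5, 0.2]
grip_width: 1.002
grasp_force: 0.0
clock: 35.55
position: [0.5294, 0.2054, 0.2417]
ee_rot: [0.884, 0.468, 0.0, -0.0]
ft_force: [-0.8, -0.1, -0.4]
grip_width: 1.0
grasp_force: 0.0
```

View pics/s6.png

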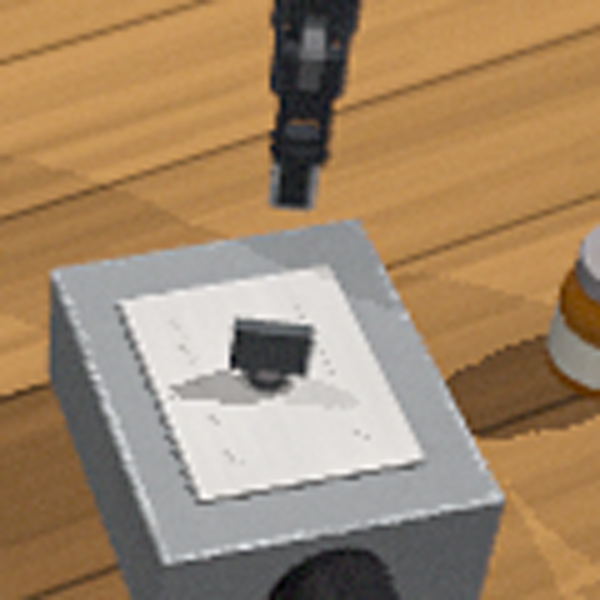

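The cover lies flush on the box and the wing stands low across it, with its top edge from (232,318) to (313,325) in the crop. A quick check of the wing height, then hand in.

Run:
```python
from h import *
a=np.radians(-124); d=np.array([np.cos(a),np.sin(a)]);n=np.array([-d[1],d[0]])
for push in(0,.010,.013):
    print(push,[((w2pix('scene',[*(np.array([.5294,.206])+s*.021*d+t*.005*n),.141-push])-[290,110]+.5)*5).round(0).tolist() for s in(1,-1) for t in (1,-1)])
g=cv2.cvtColor(np.load('s6.npy'),cv2.COLOR_RGB2GRAY); print(g[168:192,344].tolist())
print(manip.hand_in())
```

```text
0 [[232.0, 315.0], [233.0, 301.0], [313.0, 323.0], [315.0, 310.0]]
0.01 [[230.0, 329.0], [231.0, 315.0], [311.0, 337.0], [312.0, 324.0]]
0.013 [[229.0, 333.0], [231.0, 319.0], [311.0, 341.0], [312.0, 328.0]]
[222, 223, 222, 225, 227, 230, 135, 100, 99, 51, 54, 55, 57, 51, 50, 55, 82, 105, 62, 52, 107, 170, 228, 223]
the job is handed in; nothing more can be done
None
```

The cover lies flat on the box and its stud is locked. The job was handed in at about 36 s, with no contact force above about 12 N and the other objects left alone. The wing sits at the height expected for the catch; the image alone can't rule out 3 mm lower, but the stud rose freely past the ledge before I let go.

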